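Charge the nut cracker and hold its jaws at four clicks

TASK

Get the nut cracker ready for me to crank: tip all six nuts from the scoop into its hopper, set the empty scoop back down level on the table and let go of it, then swing the jaw lever anticlockwise (seen from above) from its rest stop by four clicks. Keep hold of the lever at the fourth click - it springs back if it is let go - and finish while still holding it there; leave the other things on the table where they stand.

Things in the scene. Friction and masses are not known exactly. Their poses are not given: they have to be found in the camera images.
- cracker: The nut cracker: grey cast machine bolted to the table on a 150 mm square foot; plain aluminium funnel hopper on top, rim 200 mm above the table; a hand crank stands at its back, 125 mm high. Origin on the table under its upright axis; own -x points to its front, where the shell drawer is and the jaw lever sticks out.
- hopper_mouth (a point): Centre of the hopper's level rim, 200 mm above the table, axes as the cracker's. The funnel's inner radius is 79 mm at the rim; it narrows over 72 mm to a throat 68 mm wide inside, with a ribbed cone at the bottom.
- lever_axis (a point): Point on the upright turning axis of the jaw lever, under hopper_mouth, 80 mm above the table; axes as the cracker's.
- jaw_lever (a joint): Turn of the jaw lever, rad: 0 at its rest stop, growing anticlockwise from above, 0.885 at the end. The lever is a flat steel arm at the cracker's front, 64-74 mm above the table. At 0 it points 25 degrees off the cracker's own -x, towards own +y. A return spring (5 N at the grip at 0, 8 N at the end) takes it back to 0 over the clicks when let go.
- click_plunger (a point): Sprung plunger on the cracker's side that clicks over the pins of the lever's toothed sector. Seven clicks, 0.122 rad (21 mm at the grip) apart: it rides over pins at 0.061, 0.183, 0.305, 0.428, 0.550, 0.672 and 0.794 rad; the notch of click n is at 0.122 n. The push at the grip sags to 3-4 N as it drops into a notch, climbs to about 15 N to leave it, then falls to 8 N.
- lever_grip (a point): Centre of the upright round wooden grip at the end of the jaw lever: 22 mm in diameter, 56 mm tall, from 74 to 130 mm above the table (this point: 102 mm); 170 mm from lever_axis, 90 mm clear of the hopper's rim. Own -x points outward along the arm. It moves on a level arc about lever_axis.
- scoop_grip (a point): Centre of the nut scoop's wooden handle, 35 mm above the scoop's underside: a level flat-sided bar 84 mm long (own x), 18 mm wide (own y), 24 mm high. Own +x points from the handle to the pouring lip, own z up.
- scoop_lip (a point): Middle of the scoop's open pouring lip, 80 mm wide: 140.5 mm ahead of scoop_grip along its own +x and 16 mm lower, 19 mm above the underside; axes as scoop_grip. Nuts roll out over it when the scoop is pitched nose-down by 40 degrees or more.
- scoop: The scoop: plain aluminium pan with an open front, 80 mm wide, about 160 g empty. Origin on its underside, 95 mm ahead of scoop_grip and 35 mm below; axes as scoop_grip. From the origin: back wall at -53 mm, walls 42 mm high, sloping down to 26 mm from +6 mm to the lip; level floor from -50 to 0 mm (3 mm thick), then a 20 degree ramp up to the lip at +45 mm.
- nut0_center (a point): Centre of nut 1 of the six that start in the scoop: a hard round brown nut in its shell, 24 mm in diameter, 10 g, free to roll.
- nut1_center (a point): Centre of nut 2 of the six that start in the scoop: a hard round brown nut in its shell, 24 mm in diameter, 10 g, free to roll.
- nut2_center (a point): Centre of nut 3 of the six that start in the scoop: a hard round brown nut in its shell, 24 mm in diameter, 10 g, free to roll.
- nut3_center (a point): Centre of nut 4 of the six that start in the scoop: a hard round brown nut in its shell, 24 mm in diameter, 10 g, free to roll.
- nut4_center (a point): Centre of nut 5 of the six that start in the scoop: a hard round brown nut in its shell, 24 mm in diameter, 10 g, free to roll.
- nut5_center (a point): Centre of nut 6 of the six that start in the scoop: a hard round brown nut in its shell, 24 mm in diameter, 10 g, free to roll.
- coffee_pot: Bystander, not to be disturbed: tall brass coffee pot, 192 mm high, body 90 mm across, with spout and handle. Origin on its underside.
- cup: Bystander, not to be disturbed: small white cup, 56 mm across, 52 mm high. Origin on its underside.
- nut_bowl: Bystander, not to be disturbed: wooden bowl heaped with other nuts, 176 mm across, 58 mm high. Origin on its underside.
- clay_jug: Bystander, not to be disturbed: terracotta jug with a handle, 142 mm high, 100 mm across. Origin on its underside.
- mortar: Bystander, not to be disturbed: brass mortar with its pestle standing in it, 108 mm across, 140 mm high over the pestle. Origin on its underside.
- lantern: Bystander, not to be disturbed: small square dark metal candle lantern, 108 mm across its roof, 185 mm high. Origin on its underside.
- wood_spoon: Bystander, not to be disturbed: wooden spoon 190 mm long, lying. Origin on its underside.
Not all that is in view belongs to the job. Several things have the shape of the scoop; the one meant has the colours described above.

How it is judged (in metres and radians):
On the way, in this order (a step that is already met when the one before it is completed fails the run):
1. all six nuts are in the cracker's hopper, below its rim (z of nut0_center in the frame of hopper_mouth between -0.12 and -0.005 m and horizontal distance between each of nut0_center, nut1_center, nut2_center, nut3_center, nut4_center, nut5_center and hopper_mouth below 0.08 m and z of nut1_center in the frame of hopper_mouth between -0.12 and -0.005 m and z of nut2_center in the frame of hopper_mouth between -0.12 and -0.005 m and z of nut3_center in the frame of hopper_mouth between -0.12 and -0.005 m and z of nut4_center in the frame of hopper_mouth between -0.12 and -0.005 m and z of nut5_center in the frame of hopper_mouth between -0.12 and -0.005 m), for 0.2 s.
2. the scoop stands level on the table again, let go (height (world z) of scoop_grip between 0.029 and 0.041 m and angle between scoop_grip's own z axis and vertical below 0.12 rad and contact force between the fingers and scoop below 0.1 N), for 0.2 s.
3. the jaw lever is held by the fingers in the notch of the fourth click (value of joint jaw_lever between 0.434 and 0.544 rad and contact force between the fingers and jaw_lever above 1.5 N and contact force between scoop and jaw_lever below 0.1 N), for 0.3 s.
At the end, for the whole second after the job is handed in: Six nuts in the hopper (5 mm or more below the rim); scoop level on the table (handle centre 29-41 mm up, tilt < 0.12 rad), let go; jaw lever held still by the fingers (> 1.5 N) at the fourth click (0.434-0.544 rad), not propped by the scoop; bystanders undisturbed (all of step 1 and all of step 2 and all of step 3 and velocity of joint jaw_lever between -0.1 and 0.1 rad/s); the arm keeps its last pose, push and grip.
It fails at once if one of the bystanders is pushed more than 30 mm (distance of any of coffee_pot, cup, nut_bowl, clay_jug, mortar, lantern, wood_spoon from where it was at the start of the episode above 0.03 m).
It fails at once if one of the standing bystanders is knocked over (angle between any of coffee_pot, cup, nut_bowl, clay_jug, mortar, lantern's own z axis and vertical above 0.4 rad).
It also fails if it takes over 72 s, if anything falls off the work surface, if the arm or the gripper's body presses on something with over 40 N, if the wrist force passes 120 N, or if a joint passes its speed limit or range.

ROBOT

A 6-joint arm with a two-finger parallel gripper is mounted at the origin on the work surface. World frame = base frame: x ahead of the robot, y to its left, z up, the work surface at z = 0. Lengths are in m, angles in degrees, forces in N, time in s.
With the tool pointing down it reaches from about 0.35 to 0.85 m from the base axis. Payload 8.1 kg.
Tool frame: the origin (TCP) lies at the very end of the fingers, on their centre line; the grasp point (between the pads) lies 19 mm behind it (arm.grip_depth is the distance from the TCP to the grasp point, in m); z points along the fingers, y is the direction in which the jaws open and shut (so a half turn about z gives the same grasp; the last joint's range is limited). The gripper opens to 85 mm and grips with 20 to 120 N. Pads are 22 mm wide; open, the fingers measure 114 mm over their backs; the gripper's body (76 mm by 85 mm) begins 54 mm behind the grasp point. The pads swing forward as they close: fully open they stand 13 mm farther back than shut.
Start: joints at [-75.539, 7.471, 85.268, -0, 87.261, -4.893], TCP at [0.199, -0.566, 0.21] pointing down, gripper open.
Joint ranges: [-169.43, 169.43], [-51.17, 129.36], [1.28, 143.12], [-76.62, 256.62], [0, 156.53], [-152.29, 152.29]. Speed limits (degrees/s): [136.94, 136.94, 159.86, 180, 180, 180].

INTERFACE

Orientations are given as a 3x3 rotation matrix whose columns are the frame's x, y, z axes.
In Python, from plant import read_state, camera, order, arm gives the robot as it stands.
- The arm moves only by the tool play_rows, never from a script. Its argument "moves" is one flat list of numbers, 4 for each row, row after row: the shift along the world's x, y, z in mm, then the turn about the world's z in degrees. In form: [dx, dy, dz, twist, dx, dy, dz, twist, ...]. A call has 1 to 12 rows; each row shifts and turns the commanded pose from where the row before left it; what a row does not reach is not made up. A row lasts 1/10 s, in which the tool goes at most 50 mm and 8.59 degrees, less where a joint would pass 70% of its speed; a pose out of reach is approached as far as the arm can. A call is refused whole if a number of a shift passes 50 or a number of a turn 8.59, either way. A call with a gripper value outside its range is refused whole. "grip" is the closure, from -1 (fully open) to 1 (shut), so that 0 is half open, set as the call begins (left out, the last holds). The fingers move at their own pace and stop on an object; "squeeze" is the grip in N (left out, the last holds). Time passes only in rows, so rows that do not move let the fingers close. It gives the time, the measured TCP pose, the force and the opening at its end, in the units of the state.
- read_state(): the state, without advancing time (a new reading comes with each control period).
- camera(name): name is "side" or "top"; returns a dict with "image" (420x560x3 uint8, red, green, blue), "K" (3x3 intrinsics, pixels), "R" (3x3) and "t" (3): a world point X has camera coordinates R X + t. Camera axes: x right, y down, z forward; pixel columns grow to the right and rows downward; lengths in m; the calibration is good to about 2 mm. A picture is of the moment at which its call begins. There is no depth.
- order.hand_in(): hands the job in, once; it reports no verdict.
The state is a dict: "time": time; "joint_pos": joint angles; "dq": joint speeds; "joint_efforts": joint torques, N m; "position": TCP position; "eef_rot": TCP orientation; "ft_force": force on the tool from outside, world axes, zero at the start; "wrist_torque": the same for the moment, N m; "finger_gap": finger opening in m.
Only numpy, scipy, OpenCV 4.12 (cv2) and the standard library are available. Lean on these libraries where they do the work, as an engineer would, in place of code of your own. Each camera call takes 0.05 s, during which the arm holds its last target.

## Working session

There is one attempt and no reset: what is moved stays moved. The work goes in short steps, Python scripts to look and compute and a tool call to move; the robot and the scene stay as the last step left them, time stands still between calls to the robot, and variables do not carry over. Pictures are saved under pics/ and viewed, and the job is handed in when it is done.

Besides the shell and the picture viewer there is one more tool, called after ">>>" by a JSON object that holds its "name" and its "arguments", one argument or row to a line. play_rows: Moves the arm, as the interface text tells. Its arguments: {"type":"object","properties":{"moves":{"type":"array","items":{"type":"number"}},"grip":{"type":"number"},"squeeze":{"type":"number"}},"required":["moves"]}

```bash
ls; mkdir -p pics
python3 - <<'E'
from plant import read_state,camera,order,arm
import cv2
for n in ("side","top"):
    c=camera(n); cv2.imwrite(f"pics/{n}0.png",c["image"][:,:,::-1]); print(n,c["K"].round(1).tolist(),c["R"].round(4).tolist(),c["t"].round(4).tolist())
s=read_state(); print(s); print([a for a in dir(arm) if a[0]!='_'])
E
```

```text
pics
side [[455.5, 0.0, 279.4], [0.0, 455.5, 208.0], [0.0, 0.0, 1.0]] [[-0.6982, -0.7159, 0.0085], [-0.4668, 0.4462, -0.7635], [0.5428, -0.537, -0.6457]] [0.3269, 0.3479, 1.2411]
top [[497.1, 0.0, 279.9], [0.0, 497.1, 209.4], [0.0, 0.0, 1.0]] [[-0.0076, -0.9999, 0.0127], [-0.9905, 0.0058, -0.1377], [0.1376, -0.0136, -0.9904]] [-0.0013, 0.4881, 1.4775]
{'time': 0.1, 'joint_pos': array([-7.55389500e+01,  7.50894696e+00,  8.53251869e+01, -1.37809245e-03,
        8.72614583e+01, -4.89174173e+00]), 'dq': array([ 0.12968877, -0.06406454, -0.14516666,  0.05076217, -0.04986115,
       -0.13018749]), 'joint_efforts': array([ 9.36007673e-04, -5.70951033e+01, -5.01941764e+01, -3.80351639e-04,
        8.16870685e-03,  3.22197469e-07]), 'position': array([ 0.19871981, -0.56556202,  0.2095479 ]), 'eef_rot': array([[ 9.43495657e-01,  3.31384598e-01, -4.39898640e-04],
       [ 3.31384869e-01, -9.43494291e-01,  1.60953843e-03],
       [ 1.18334390e-04, -1.66436827e-03, -9.99998608e-01]]), 'ft_force': array([ 0.35323679, -0.2065594 ,  0.35533389]), 'wrist_torque': array([-0.00291197, -0.0288885 , -0.02293035]), 'finger_gap': 0.08567174718105551}
['IKError', 'grip_depth']
```

View pics/side0.png

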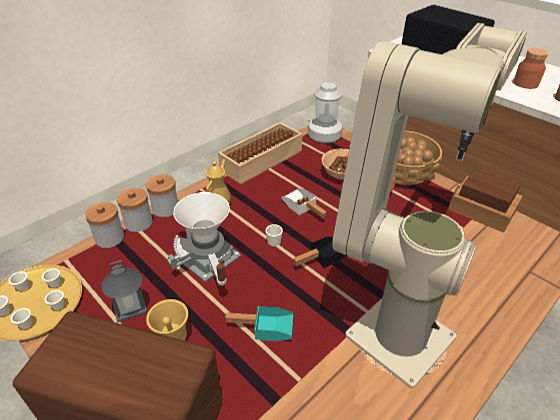

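View pics/top0.png

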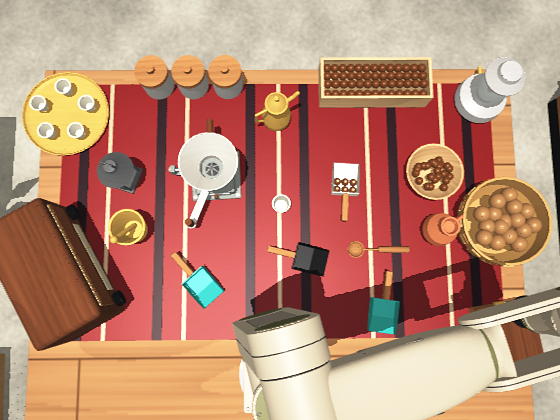

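```bash
cat > h.py <<'E'
import numpy as np,cv2
from plant import read_state,camera,order,arm
def ray(c,u,v):
    d=c["R"].T@np.linalg.inv(c["K"])@np.array([u,v,1.]); o=-c["R"].T@c["t"]; return o,d
def onz(c,u,v,z):
    o,d=ray(c,u,v); return (o+d*(z-o[2])/d[2])
def proj(c,X):
    p=c["K"]@(c["R"]@np.asarray(X)+c["t"]); return p[:2]/p[2]
def tri(c1,p1,c2,p2):
    o1,d1=ray(c1,*p1);o2,d2=ray(c2,*p2)
    A=np.stack([d1,-d2],1); s=np.linalg.lstsq(A,o2-o1,rcond=None)[0]
    a=o1+d1*s[0];b=o2+d2*s[1]; return (a+b)/2,np.linalg.norm(a-b)
def crop(c,x0,y0,x1,y1,k,f):
    cv2.imwrite(f,cv2.resize(c["image"][y0:y1,x0:x1,::-1],None,fx=k,fy=k,interpolation=cv2.INTER_CUBIC))
E
python3 - <<'E'
from h import *
t=camera("top");s=camera("side")
a=cv2.resize(t["image"][150:230,310:385],None,fx=6,fy=6,interpolation=cv2.INTER_CUBIC)[:480,:450]
b=cv2.resize(t["image"][110:240,160:255],None,fx=3.6,fy=3.6,interpolation=cv2.INTER_CUBIC)
H=max(a.shape[0],b.shape[0])
p=lambda x:cv2.copyMakeBorder(x,0,H-x.shape[0],0,0,cv2.BORDER_CONSTANT)
cv2.imwrite("pics/crop1.png",np.hstack([p(a),p(b)])[:,:,::-1])
a=cv2.resize(s["image"][180:230,270:340],None,fx=5.6,fy=5.6,interpolation=cv2.INTER_CUBIC)
b=cv2.resize(s["image"][180:310,160:255],None,fx=4,fy=4,interpolation=cv2.INTER_CUBIC)
H=max(a.shape[0],b.shape[0])
cv2.imwrite("pics/crop2.png",np.hstack([p(a),p(b)])[:,:,::-1])
E
```

```text
(no output)
```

View pics/crop1.png

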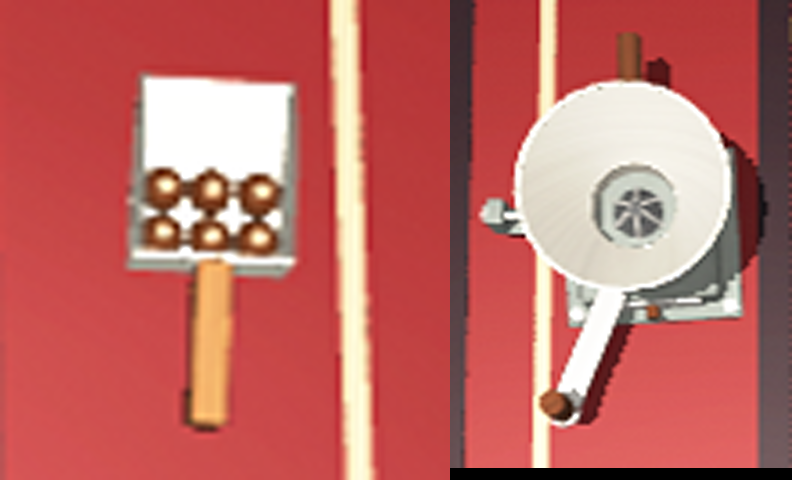

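View pics/crop2.png

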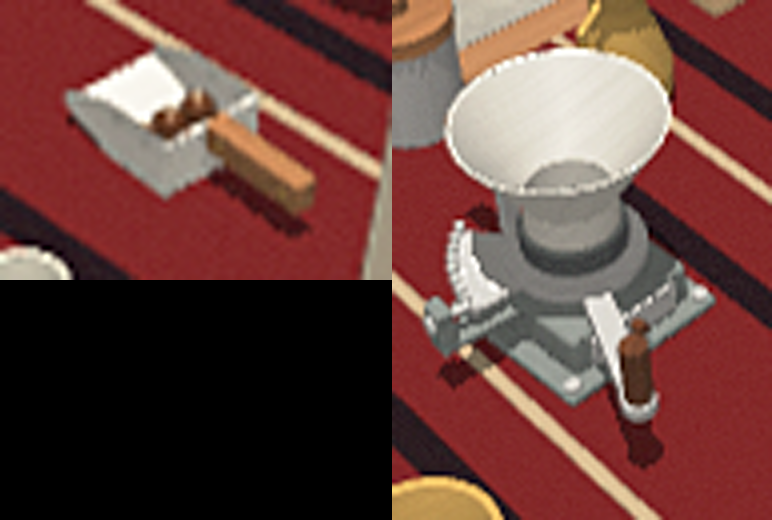

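Run:
```python
from h import *
t=camera("top");s=camera("side")
f=onz(t,310+213.5/6,150+262/6,.047);r=onz(t,310+209/6,150+421/6,.047)
print("handle",f,r,np.linalg.norm(f-r),(f+r)/2,np.degrees(np.arctan2(*(f-r)[1::-1])))
# wood mask of handle
hs=cv2.cvtColor(t["image"],cv2.COLOR_RGB2HSV); 
for v in (195,200,205,210,215): print(v,[tuple(x) for x in hs[v,338:352]])
# hopper rim: fit circle thru points in both views
P=[(450+0,0)]
top=[(515,185),(728,185),(622,80),(622,290),(700,110),(545,110),(547,260),(700,258)]
pts=np.array([onz(t,160+(u-450)/3.6,110+v/3.6,.2)[:2] for u,v in top])
A=np.c_[2*pts,np.ones(len(pts))]; x=np.linalg.lstsq(A,(pts**2).sum(1),rcond=None)[0]; print("hop top",x[:2],np.sqrt(x[2]+x[:2]@x[:2]))
side=[(446-392,120),(672-392,115),(560-392,47),(560-392,193)]
pts=np.array([onz(s,160+u/4,180+v/4,.2)[:2] for u,v in side])
A=np.c_[2*pts,np.ones(len(pts))]; x=np.linalg.lstsq(A,(pts**2).sum(1),rcond=None)[0]; print("hop side",x[:2],np.sqrt(x[2]+x[:2]@x[:2]))
print("grip top",onz(t,160+(553-450)/3.6,110+403/3.6,.128), onz(s,160+(637-392)/4,180+325/4,.13))
print("pan rear",onz(t,310+210/6,150+262/6,.042),"lip",onz(t,310+220/6,150+80/6,.026),"walls rear",onz(t,310+128/6,150+258/6,.042),onz(t,310+295/6,150+260/6,.042))
for n,(u,v) in dict(pot=(278,118),cup=(281,205),bowl=(435,172),lantern=(120,170),mortar=(128,228),spoon=(380,249),teal=(203,287),black=(310,258),jug=(440,228)).items(): print(n,onz(t,u,v,.05).round(3))
```

```text
handle [ 0.53335153 -0.20390715  0.047     ] [ 0.45250454 -0.1995553   0.047     ] 0.08096402901161975 [ 0.49292804 -0.20173122  0.047     ] -3.0811556543801473
195 [(np.uint8(0), np.uint8(146), np.uint8(187)), (np.uint8(1), np.uint8(129), np.uint8(180)), (np.uint8(2), np.uint8(114), np.uint8(175)), (np.uint8(4), np.uint8(100), np.uint8(150)), (np.uint8(10), np.uint8(126), np.uint8(128)), (np.uint8(13), np.uint8(157), np.uint8(232)), (np.uint8(16), np.uint8(143), np.uint8(248)), (np.uint8(16), np.uint8(143), np.uint8(244)), (np.uint8(15), np.uint8(145), np.uint8(243)), (np.uint8(15), np.uint8(150), np.uint8(240)), (np.uint8(13), np.uint8(133), np.uint8(197)), (np.uint8(20), np.uint8(38), np.uint8(155)), (np.uint8(30), np.uint8(23), np.uint8(169)), (np.uint8(28), np.uint8(23), np.uint8(168))]
200 [(np.uint8(0), np.uint8(164), np.uint8(201)), (np.uint8(0), np.uint8(164), np.uint8(201)), (np.uint8(0), np.uint8(166), np.uint8(203)), (np.uint8(1), np.uint8(168), np.uint8(147)), (np.uint8(12), np.uint8(161), np.uint8(144)), (np.uint8(14), np.uint8(150), np.uint8(238)), (np.uint8(16), np.ui
[... 2179 characters left out ...]
203)), (np.uint8(0), np.uint8(163), np.uint8(202)), (np.uint8(0), np.uint8(164), np.uint8(201))]
hop top [0.59984893 0.19384201] 0.08172031379714578
hop side [0.59618949 0.1939741 ] 0.08242374798366997
grip top [0.4407517 0.2555572 0.128    ] [0.4495804  0.24581819 0.13      ]
pan rear [ 0.5342147  -0.20287047  0.042     ] lip [ 0.63230231 -0.2128512   0.026     ] walls rear [ 0.53649804 -0.16128391  0.042     ] [ 0.53500745 -0.24608678  0.042     ]
pot [ 0.771 -0.001  0.05 ]
cup [ 0.499 -0.008  0.05 ]
bowl [ 0.598 -0.479  0.05 ]
lantern [0.609 0.479 0.05 ]
mortar [0.433 0.449 0.05 ]
spoon [ 0.365 -0.302  0.05 ]
teal [0.257 0.223 0.05 ]
black [ 0.34  -0.093  0.05 ]
jug [ 0.427 -0.485  0.05 ]
```

The plain aluminium pan with six brown nuts and a wooden handle, at top px (345,190), fits the description. The look-alikes are black (310,258), teal (203,287) and teal (383,315). The enlarged crop confirms it, so I'm moving above the handle.

>>> {"name": "play_rows", "arguments": {
  "moves": [23.7, 30.4, 0, -1.95, 23.7, 30.4, 0, -1.95, 23.7, 30.4, 0, -1.95, 23.7, 30.4, 0, -1.95, 23.7, 30.4, 0, -1.95, 23.7, 30.4, 0, -1.95, 23.7, 30.4, 0, -1.95, 23.7, 30.4, 0, -1.95, 23.7, 30.4, 0, -1.95, 23.7, 30.4, 0, -1.95, 23.7, 30.4, 0, -1.95, 23.7, 30.4, 0, -1.95],
  "grip": -1
}}

```text
time: 1.5
position: [0.4841, -0.1999, 0.2106]
eef_rot: [[0.997, -0.072, 0.0], [-0.072, -0.997, -0.0], [0.0, 0.0, -1.0]]
ft_force: [1.2, -0.5, -0.1]
finger_gap: 0.0854
```

>>> {"name": "play_rows", "arguments": {
  "moves": [0, 0, -30, 0, 0, 0, -30, 0, 0, 0, -20, 0, 0, 0, 0, 0, 0, 0, 0, 0]
}}

```text
time: 2.0
position: [0.4832, -0.2013, 0.1308]
eef_rot: [[0.998, -0.071, -0.0], [-0.071, -0.998, 0.0], [-0.0, -0.0, -1.0]]
ft_force: [0.0, 0.1, -0.6]
finger_gap: 0.085
```

Run:
```python
from h import *
t=camera("top");s=camera("side")
crop(t,270,130,410,240,5,"pics/t1.png");crop(s,240,150,380,250,5,"pics/s1.png")
st=read_state();print(st["time"],st["position"],st["eef_rot"][:,1],st["ft_force"])
```

```text
2.1 [ 0.48422738 -0.20192725  0.13233733] [-0.07074536 -0.99749386  0.00104613] [-1.20895936 -0.6568576   0.44539874]
```

View pics/t1.png

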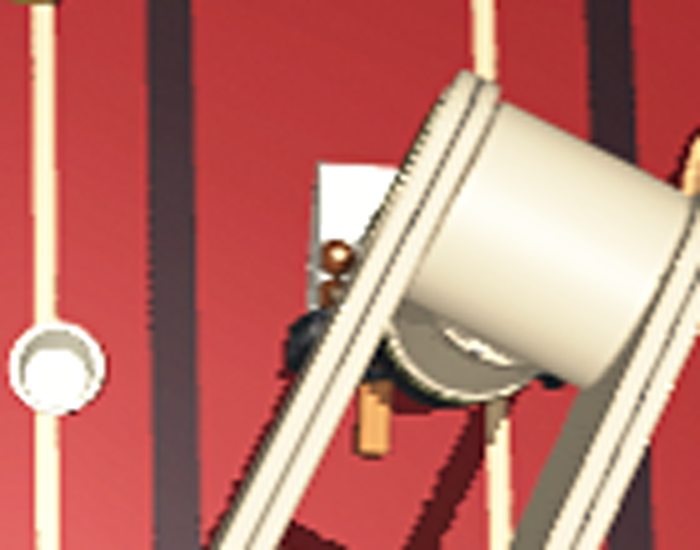

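View pics/s1.png

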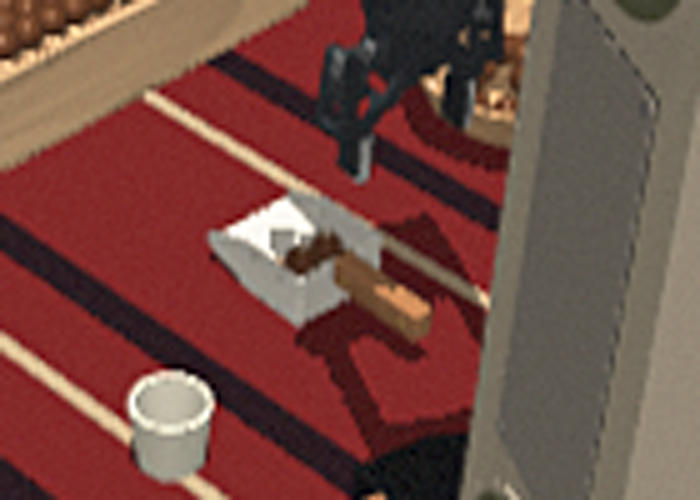

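The view is consistent: the fingers straddle the handle, with the nuts at the back of the pan. I'm descending now and will close on the handle.

>>> {"name": "play_rows", "arguments": {
  "moves": [0, 0, -30, 0, 0, 0, -30, 0, 0, 0, -25, 0, 0, 0, -20, 0, 0, 0, -9, 0, 0, 0, 0, 0, 0, 0, 0, 0]
}}

```text
time: 2.8
position: [0.4844, -0.202, 0.0181]
eef_rot: [[0.997, -0.071, 0.002], [-0.071, -0.997, -0.001], [0.002, 0.001, -1.0]]
ft_force: [-1.1, -0.2, 0.1]
finger_gap: 0.0854
```

>>> {"name": "play_rows", "arguments": {
  "moves": [0, 0, 0, 0, 0, 0, 0, 0, 0, 0, 0, 0, 0, 0, 0, 0, 0, 0, 0, 0, 0, 0, 0, 0, 0, 0, 0, 0, 0, 0, 0, 0],
  "grip": 1,
  "squeeze": 110
}}

```text
time: 3.6
position: [0.4833, -0.2012, 0.0168]
eef_rot: [[0.998, -0.071, -0.0], [-0.071, -0.998, 0.0], [-0.0, -0.0, -1.0]]
ft_force: [-2.8, 1.8, 6.0]
finger_gap: 0.0145
```

>>> {"name": "play_rows", "arguments": {
  "moves": [0, 0, 5, 0, 0, 0, 10, 0, 0, 0, 15, 0, 0, 0, 20, 0, 0, 0, 20, 0, 0, 0, 10, 0, 0, 0, 0, 0, 0, 0, 0, 0]
}}

```text
time: 4.4
position: [0.4832, -0.2013, 0.0963]
eef_rot: [[0.998, -0.071, 0.0], [-0.071, -0.998, -0.0], [0.0, 0.0, -1.0]]
ft_force: [-0.8, -0.1, -2.2]
finger_gap: 0.0142
```

Run:
```python
from h import *
s=camera("side")
crop(s,240,130,380,230,5,"pics/s2.png")
st=read_state();print(st["time"],st["position"],st["ft_force"],st["wrist_torque"])
```

```text
4.45 [ 0.48266845 -0.20099788  0.09562104] [-0.5961766   0.17782739 -2.70467489] [0.03714971 0.15044089 0.01588837]
```

View pics/s2.png

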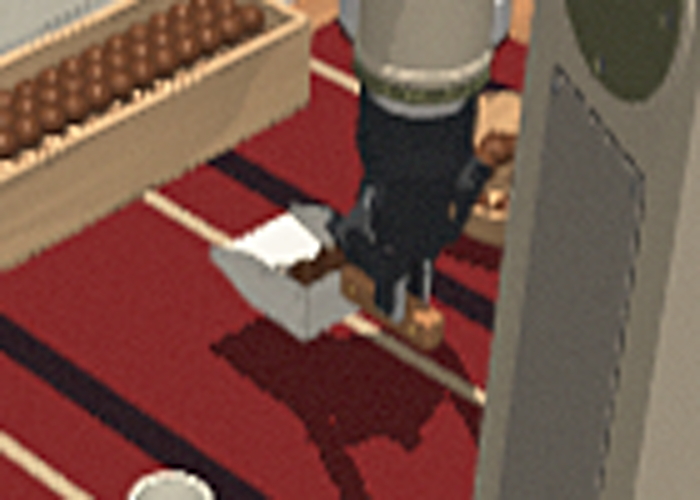

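The scoop is held nearly level with the nuts inside. I'm lifting it and carrying it gently to the hopper.

>>> {"name": "play_rows", "arguments": {
  "moves": [0, 0, 10, 0, 0, 0, 20, 0, 0, 0, 30, 0, 0, 0, 35, 0, 0, 0, 35, 0, 0, 0, 35, 0, 0, 0, 30, 0, 0, 0, 18, 0, 0, 0, 7, 0, 0, 0, 0, 0]
}}

```text
time: 5.45
position: [0.4835, -0.2014, 0.3171]
eef_rot: [[0.998, -0.071, 0.001], [-0.071, -0.998, -0.0], [0.001, 0.0, -1.0]]
ft_force: [0.4, 0.5, -2.4]
finger_gap: 0.014
```

>>> {"name": "play_rows", "arguments": {
  "moves": [0, 8, 0, 0, 0, 16, 0, 0, 0, 24, 0, 0, 0, 30, 0, 0, 0, 34, 0, 0, 1, 34, 0, 0, 1, 34, 0, 0, 1, 34, 0, 0, 1, 34, 0, 0, 1, 34, 0, 0, 1, 30, 0, 0, 1, 26, 0, 0]
}}

```text
time: 6.65
position: [0.4888, 0.1395, 0.3152]
eef_rot: [[0.998, -0.069, -0.002], [-0.069, -0.998, 0.0], [-0.002, -0.0, -1.0]]
ft_force: [0.4, 0.2, -2.0]
finger_gap: 0.0147
```

>>> {"name": "play_rows", "arguments": {
  "moves": [0, 22, 0, 0, 0, 18, 0, 0, 0, 12, 0, 0, 0, 8, 0, 0, 0, 3, 0, 0, 0, 0, 0, 0, 0, 0, 0, 0]
}}

```text
time: 7.35
position: [0.4903, 0.1991, 0.3164]
eef_rot: [[0.997, -0.071, -0.0], [-0.071, -0.997, -0.0], [-0.0, 0.0, -1.0]]
ft_force: [-0.3, 0.0, -2.1]
finger_gap: 0.0145
```

Run:
```python
from h import *
s=camera("side");t=camera("top")
crop(s,130,80,330,230,4,"pics/s3.png");crop(t,130,50,330,200,4,"pics/t3.png")
st=read_state();print(st["time"],st["position"],st["ft_force"],st["wrist_torque"],st["finger_gap"])
```

```text
7.45 [0.49041141 0.19906418 0.31656678] [-0.01287821 -0.14047691 -2.77218618] [-0.01664414  0.13729816 -0.03866204] 0.014404738607816442
```

View pics/s3.png

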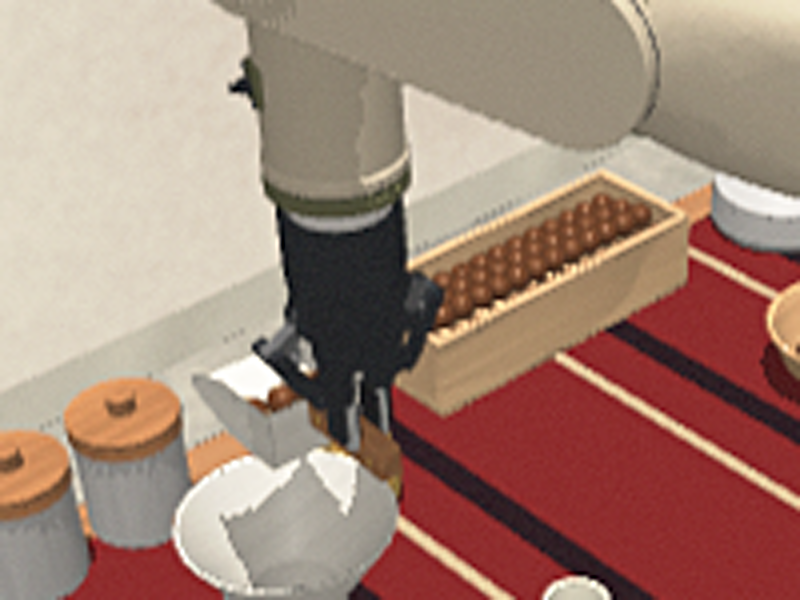

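View pics/t3.png

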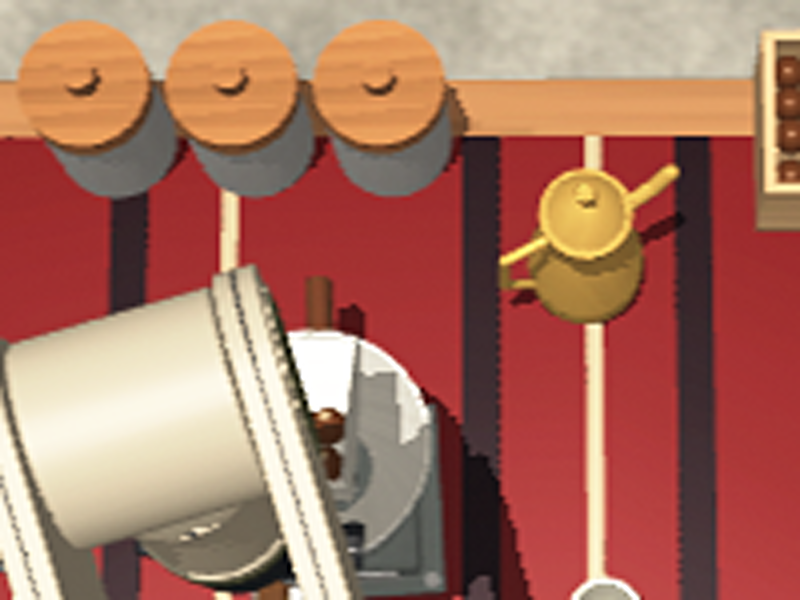

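Over the hopper now, still level with the nuts in it (side px about 200,175). The tool can't tilt, so I'll reduce the grip and let the scoop swing nose-down in the pads.

>>> {"name": "play_rows", "arguments": {
  "moves": [0, 0, 0, 0, 0, 0, 0, 0],
  "squeeze": 20
}}

```text
time: 7.65
position: [0.4904, 0.1993, 0.3166]
eef_rot: [[0.997, -0.071, 0.0], [-0.071, -0.997, -0.0], [0.0, 0.0, -1.0]]
ft_force: [0.1, 0.1, -2.1]
finger_gap: 0.0142
```

```bash
cat > look.py <<'E'
import sys
from h import *
n=sys.argv[1]
s=camera("side")
crop(s,150,120,290,225,5,f"pics/s{n}.png")
st=read_state();print(st["time"],st["position"],st["ft_force"],st["wrist_torque"],st["finger_gap"])
E
python3 look.py 4
```

```text
7.7 [0.49034785 0.1994149  0.31653913] [ 0.30078747 -0.68316288 -2.14182185] [0.05024041 0.13461959 0.01230471] 0.014337975825388241
```

View pics/s4.png

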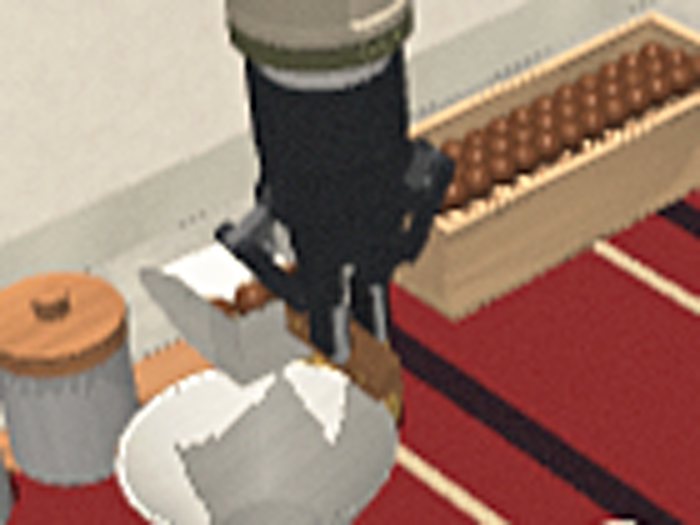

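>>> {"name": "play_rows", "arguments": {
  "moves": [0, 0, 0, 0, 0, 0, 0, 0, 0, 0, 0, 0],
  "grip": 0.7
}}

```text
time: 8.0
position: [0.4903, 0.1997, 0.3165]
eef_rot: [[0.998, -0.071, -0.0], [-0.071, -0.998, -0.0], [-0.0, 0.0, -1.0]]
ft_force: [0.5, -0.4, -2.2]
finger_gap: 0.0143
```

```bash
python3 look.py 5
```

```text
8.05 [0.4902615  0.19971755 0.31648892] [-0.6034082   0.63931858 -2.51913246] [-0.0291242   0.19457589  0.06209558] 0.014234888104599497
```

View pics/s5.png

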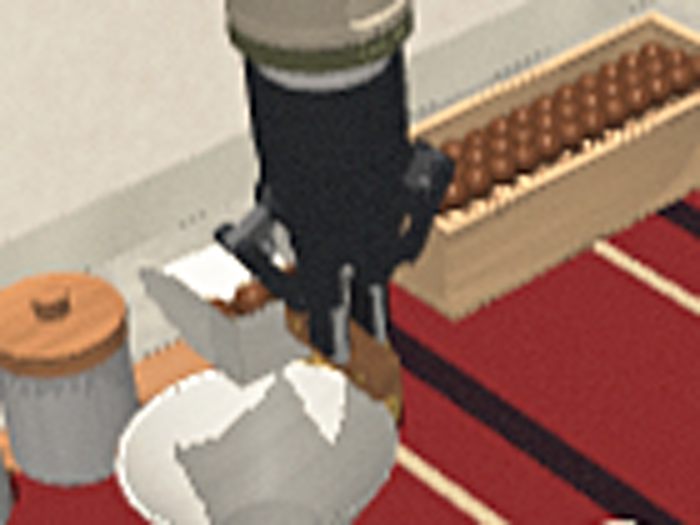

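>>> {"name": "play_rows", "arguments": {
  "moves": [0, 0, 0, 0, 0, 0, 0, 0],
  "grip": 0.675
}}

```text
time: 8.25
position: [0.4903, 0.1997, 0.3165]
eef_rot: [[0.998, -0.071, 0.0], [-0.071, -0.998, 0.0], [0.0, -0.0, -1.0]]
ft_force: [0.8, 0.5, -2.0]
finger_gap: 0.0145
```

```bash
python3 look.py 6
```

```text
8.3 [0.49028156 0.19974471 0.31649142] [ 0.57186133 -0.13555052 -1.32481908] [0.03012916 0.17932065 0.03022709] 0.014473687048405907
```

>>> {"name": "play_rows", "arguments": {
  "moves": [0, 0, 0, 0, 0, 0, 0, 0],
  "grip": 0.66
}}

```text
time: 8.5
position: [0.4903, 0.1997, 0.3165]
eef_rot: [[0.998, -0.071, 0.0], [-0.071, -0.998, -0.0], [0.0, 0.0, -1.0]]
ft_force: [-0.1, -0.4, -1.6]
finger_gap: 0.0148
```

```bash
python3 look.py 7
```

```text
8.55 [0.49027409 0.19973455 0.31652147] [-0.89934413 -0.93855568 -2.5402131 ] [0.02693631 0.18257158 0.06003253] 0.015118982291119128
```

View pics/s7.png

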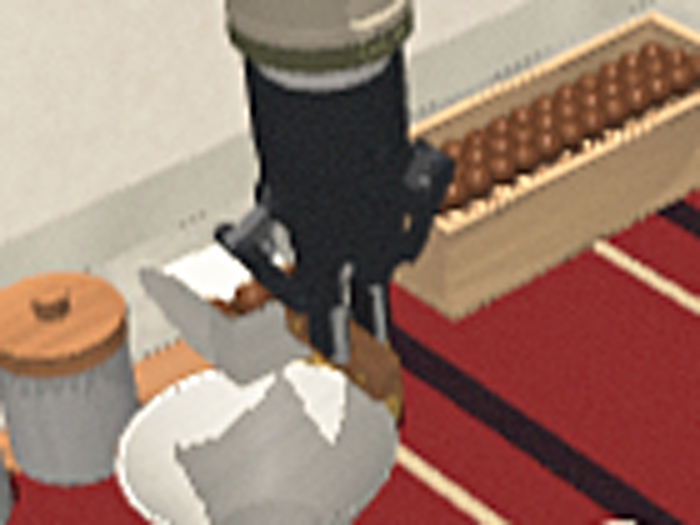

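>>> {"name": "play_rows", "arguments": {
  "moves": [0, 0, 0, 0, 0, 0, 0, 0],
  "grip": 0.645
}}

```text
time: 8.75
position: [0.4903, 0.1997, 0.3165]
eef_rot: [[0.998, -0.071, 0.0], [-0.071, -0.998, -0.0], [0.0, 0.0, -1.0]]
ft_force: [0.1, -0.0, -2.2]
finger_gap: 0.0158
```

```bash
python3 look.py 8
```

```text
8.8 [0.49028206 0.19969259 0.31650516] [-0.01042932 -0.38383669 -2.51253014] [-0.00950435  0.16305104  0.00555437] 0.0152013161615115
```

View pics/s8.png

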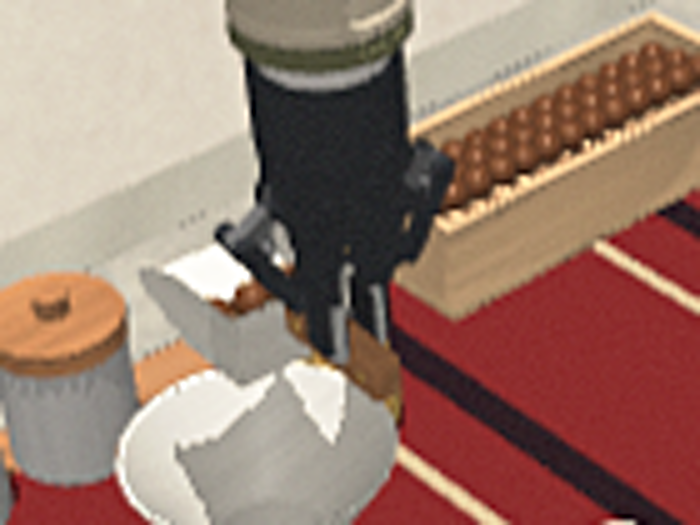

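>>> {"name": "play_rows", "arguments": {
  "moves": [0, 0, 0, 0, 0, 0, 0, 0],
  "grip": 0.63
}}

```text
time: 9.0
position: [0.4903, 0.1997, 0.3165]
eef_rot: [[0.998, -0.071, 0.0], [-0.071, -0.998, 0.0], [0.0, -0.0, -1.0]]
ft_force: [-0.6, 0.3, -2.1]
finger_gap: 0.0159
```

```bash
python3 look.py 9
```

```text
9.05 [0.49026731 0.19970028 0.31647658] [-0.14890953  0.10305699 -2.24931666] [-0.01047672  0.1866661  -0.00059083] 0.015923233957135276
```

View pics/s9.png

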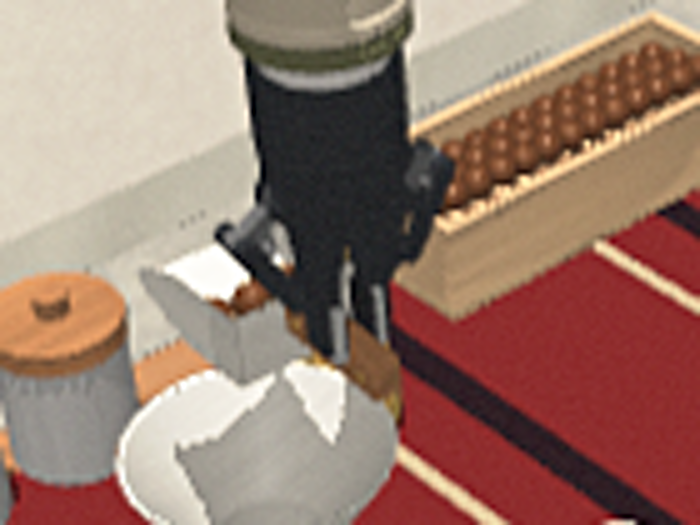

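>>> {"name": "play_rows", "arguments": {
  "moves": [0, 0, 0, 0, 0, 0, 0, 0],
  "grip": 0.61
}}

```text
time: 9.25
position: [0.4903, 0.1997, 0.3165]
eef_rot: [[0.998, -0.071, 0.0], [-0.071, -0.998, 0.0], [0.0, -0.0, -1.0]]
ft_force: [-0.4, -0.1, -1.5]
finger_gap: 0.0164
```

```bash
python3 look.py 10
```

```text
9.3 [0.49027431 0.19970371 0.31648728] [ 0.21462745  0.12920335 -1.74310762] [ 0.01370441  0.12351069 -0.05309842] 0.016625487331140228
```

View pics/s10.png

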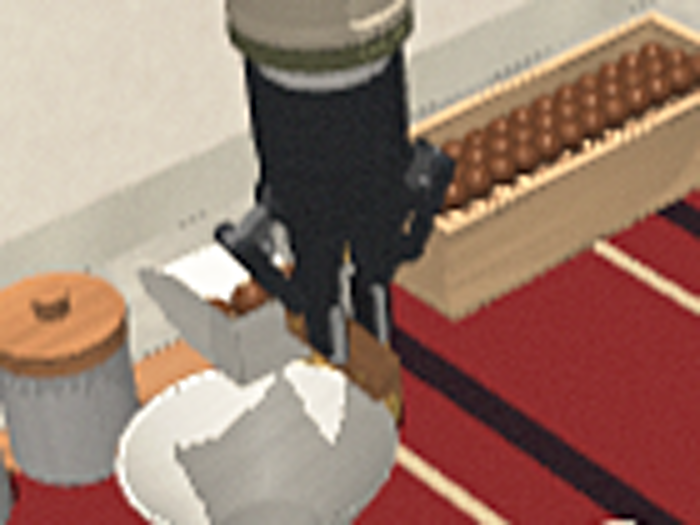

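>>> {"name": "play_rows", "arguments": {
  "moves": [0, 0, 0, 0, 0, 0, 0, 0],
  "grip": 0.595
}}

```text
time: 9.5
position: [0.4903, 0.1997, 0.3165]
eef_rot: [[0.998, -0.071, -0.0], [-0.071, -0.998, -0.0], [-0.0, 0.0, -1.0]]
ft_force: [-0.4, -0.1, -1.9]
finger_gap: 0.0174
```

```bash
python3 look.py 11
```

```text
9.55 [0.49028609 0.19972475 0.31652241] [ 0.12286726  0.70041729 -2.24120736] [-0.03324367  0.15225415  0.01179059] 0.017483830883765327
```

View pics/s11.png

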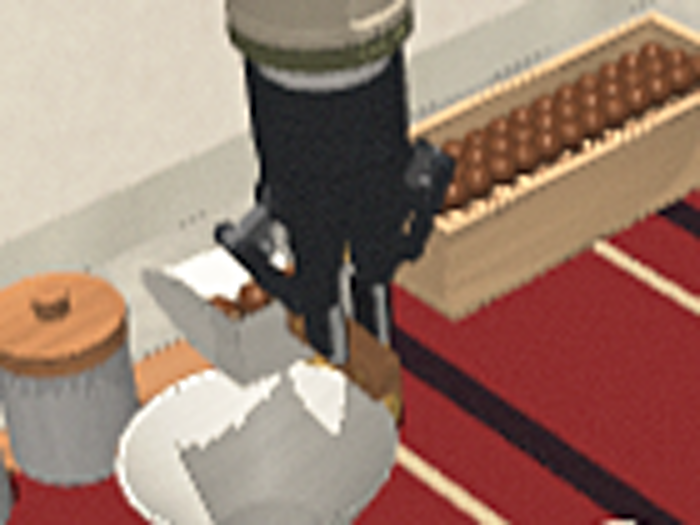

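>>> {"name": "play_rows", "arguments": {
  "moves": [0, 0, 0, 0, 0, 0, 0, 0],
  "grip": 0.588
}}

```text
time: 9.75
position: [0.4904, 0.1997, 0.3166]
eef_rot: [[0.998, -0.071, 0.0], [-0.071, -0.998, 0.0], [0.0, -0.0, -1.0]]
ft_force: [1.0, -0.5, -3.2]
finger_gap: 0.0175
```

```bash
python3 look.py 12
```

```text
9.8 [0.49036984 0.19968532 0.31655889] [-0.62092542  0.10722198 -1.72528187] [-0.01155255  0.04709022  0.01133545] 0.01717669335817407
```

View pics/s12.png

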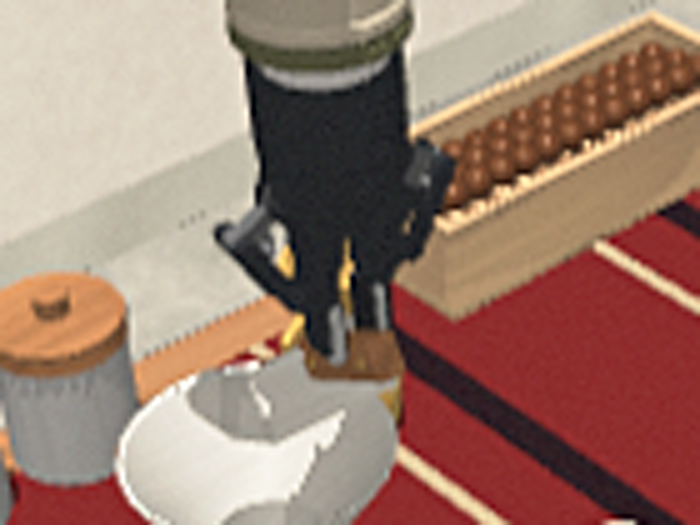

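It has swung nose-down. I'm firming the grip and lifting clear to check the nuts.

>>> {"name": "play_rows", "arguments": {
  "moves": [0, 0, 0, 0, 0, 0, 0, 0, 0, 0, 10, 0, 0, 0, 20, 0, 0, 0, 20, 0, 0, 0, 20, 0, 0, 0, 10, 0, 0, 0, 0, 0],
  "grip": 0.66
}}

```text
time: 10.6
position: [0.491, 0.1999, 0.3989]
eef_rot: [[0.998, -0.071, 0.004], [-0.071, -0.998, 0.001], [0.004, -0.001, -1.0]]
ft_force: [1.0, -0.1, -1.4]
finger_gap: 0.0169
```

```bash
python3 look.py 13; python3 -c "
from h import *
t=camera('top');cv2.imwrite('pics/t13.png',t['image'][:,:,::-1])
s=camera('side');cv2.imwrite('pics/sf13.png',s['image'][:,:,::-1])"
```

```text
10.65 [0.49061655 0.1998153  0.39720787] [ 0.38032996  0.07444042 -1.66836347] [0.064063   0.03225169 0.02638805] 0.01730137810385805
```

View pics/t13.png

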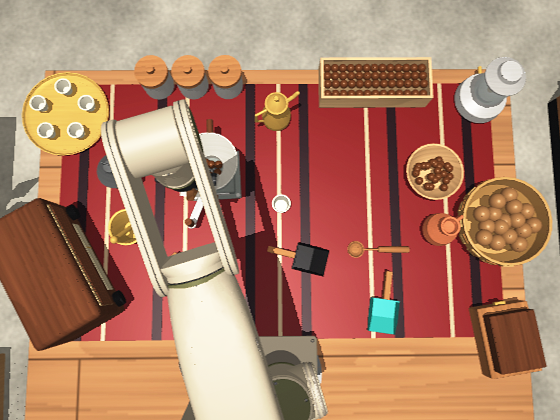

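View pics/s13.png

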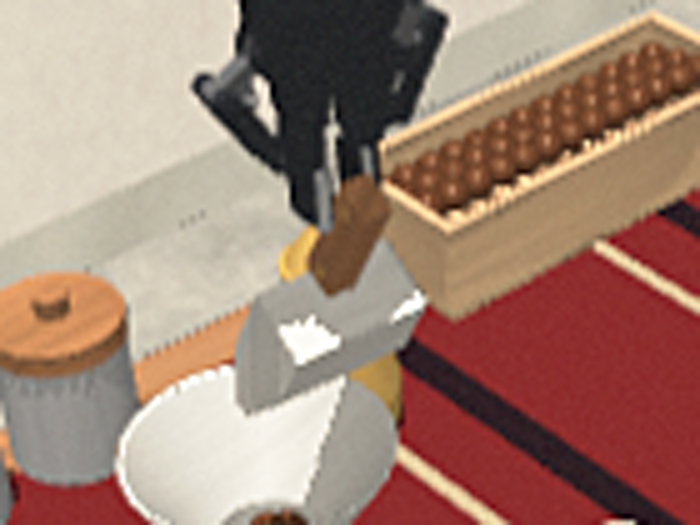

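Nuts show in the throat (side crop 275,520) and the scoop hangs nose-down, empty. I'm carrying it back to its old place.

>>> {"name": "play_rows", "arguments": {
  "moves": [0, 0, 20, 0, 0, -10, 20, 0, 0, -25, 0, 0, 0, -35, 0, 0, 0, -35, 0, 0, 5, -35, 0, 0, 10, -35, 0, 0, 15, -35, 0, 0, 15, -35, 0, 0, 15, -35, 0, 0, 15, -35, 0, 0, 15, -30, 0, 0]
}}

```text
time: 11.95
position: [0.5803, -0.1472, 0.4347]
eef_rot: [[0.997, -0.071, -0.002], [-0.071, -0.997, 0.001], [-0.002, -0.0, -1.0]]
ft_force: [0.0, 0.1, -1.7]
finger_gap: 0.0172
```

>>> {"name": "play_rows", "arguments": {
  "moves": [15, -25, -10, 0, 10, -20, -20, 0, 5, -10, -30, 0, 0, 0, -30, 0, 0, 0, -30, 0, 0, 0, -30, 0, 0, 0, -20, 0, 0, 0, 0, 0, 0, 0, 0, 0]
}}

```text
time: 12.85
position: [0.6097, -0.2, 0.2657]
eef_rot: [[0.998, -0.071, -0.002], [-0.071, -0.998, 0.001], [-0.002, -0.001, -1.0]]
ft_force: [0.8, 0.3, -1.5]
finger_gap: 0.0172
```

```bash
python3 -c "
from h import *
t=camera('top');crop(t,160,110,260,235,4,'pics/t14.png')
s=camera('side');crop(s,190,110,350,230,5,'pics/s14.png')
st=read_state();print(st['time'],st['position'],st['finger_gap'])"
```

```text
12.95 [ 0.61083484 -0.20052481  0.26818898] 0.017471951865637835
```

View pics/t14.png

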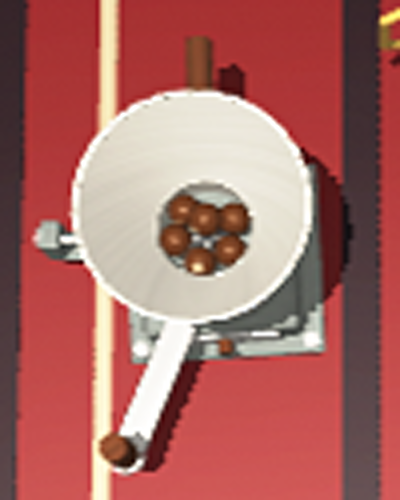

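View pics/s14.png

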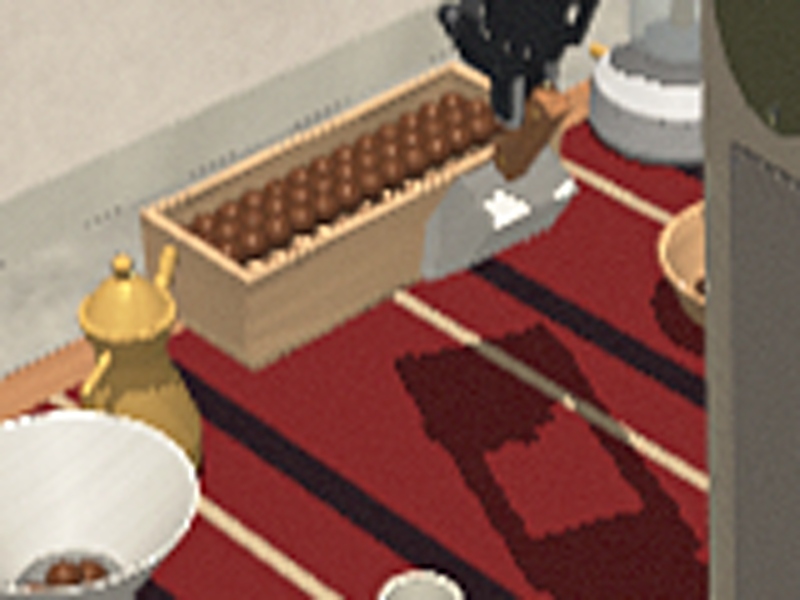

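All six nuts sit in the throat. I'm estimating the hanging pitch from the lip corner and handle end.

Run:
```python
from h import *
s=camera("side"); g=np.array([.611,-.2005,.287])
for th in (40,50,60,70,80,90):
    a=np.radians(th);yaw=np.radians(-4)
    def P(x,y,z):
        f=x*np.cos(a)+z*np.sin(a); u=-x*np.sin(a)+z*np.cos(a)
        return g+[f*np.cos(yaw)-y*np.sin(yaw),f*np.sin(yaw)+y*np.cos(yaw),u]
    o=np.array([190,110])
    q=lambda *x:((proj(s,P(*x))-o)*5).round(0)
    print(th,"lipL",q(150,40,-16),"rearTop",q(-32,0,12),"backL bottom",q(52,40,-35),"backL top",q(52,40,7),"backR top",q(52,-40,7))
```

```text
40 lipL [-1561.  1448.] rearTop [-479. 1703.] backL bottom [-2702.  4493.] backL top [-4883.  1896.] backR top [ 505. -116.]
50 lipL [-1314.  1925.] rearTop [-228. 2178.] backL bottom [-2684.  5865.] backL top [-4289.  2522.] backR top [624. 181.]
60 lipL [-1082.  2448.] rearTop [  64. 2736.] backL bottom [-2854.  8229.] backL top [-3907.  3196.] backR top [770. 457.]
70 lipL [-846. 3070.] rearTop [ 433. 3451.] backL bottom [-3540. 13683.] backL top [-3685.  4003.] backR top [948. 720.]
80 lipL [-585. 3878.] rearTop [ 957. 4475.] backL bottom [-8142. 43500.] backL top [-3617.  5079.] backR top [1165.  979.]
90 lipL [-258. 5057.] rearTop [1833. 6199.] backL bottom [  4140. -32237.] backL top [-3754.  6711.] backR top [1434. 1241.]
```

Units slip: I passed mm where metres were needed. Fixing that.

Run:
```python
from h import *
s=camera("side"); g=np.array([.611,-.2005,.287])
for th in (40,50,60,70,80,90):
    a=np.radians(th);yaw=np.radians(-4)
    def P(x,y,z):
        x,y,z=x/1e3,y/1e3,z/1e3
        f=x*np.cos(a)+z*np.sin(a); u=-x*np.sin(a)+z*np.cos(a)
        return g+[f*np.cos(yaw)-y*np.sin(yaw),f*np.sin(yaw)+y*np.cos(yaw),u]
    o=np.array([190,110])
    q=lambda *x:((proj(s,P(*x))-o)*5).round(0)
    print(th,"lipL",q(150,40,-16),"rearTop",q(-32,0,12),"backL bottom",q(52,40,-35),"backL top",q(52,40,7),"backR top",q(52,-40,7))
```

```text
40 lipL [372. 209.] rearTop [536.  86.] backL bottom [453. 203.] backL top [427. 145.] backR top [517. 106.]
50 lipL [390. 241.] rearTop [530.  79.] backL bottom [463. 212.] backL top [432. 158.] backR top [522. 118.]
60 lipL [411. 270.] rearTop [524.  73.] backL bottom [474. 220.] backL top [439. 170.] backR top [528. 130.]
70 lipL [434. 296.] rearTop [518.  69.] backL bottom [485. 224.] backL top [446. 181.] backR top [535. 141.]
80 lipL [458. 317.] rearTop [512.  66.] backL bottom [495. 227.] backL top [454. 191.] backR top [543. 150.]
90 lipL [483. 334.] rearTop [506.  65.] backL bottom [505. 226.] backL top [463. 199.] backR top [552. 158.]
```

Run:
```python
from h import *
s=camera("side"); crop(s,265,115,315,175,10,"pics/s15.png")
t=camera("top"); crop(t,300,100,400,200,6,"pics/t15.png")
```

```text
(no output)
```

View pics/s15.png

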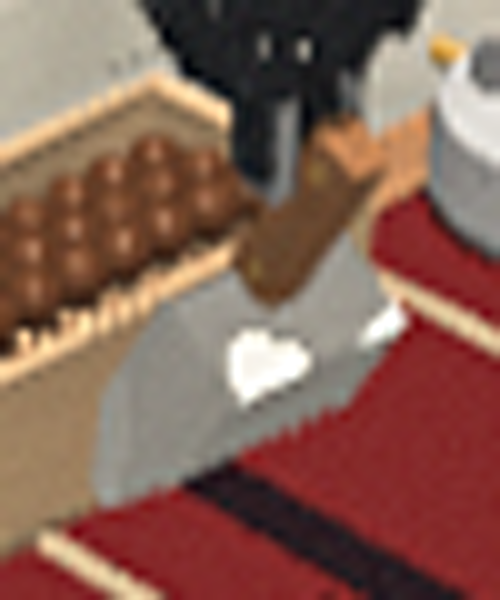

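View pics/t15.png

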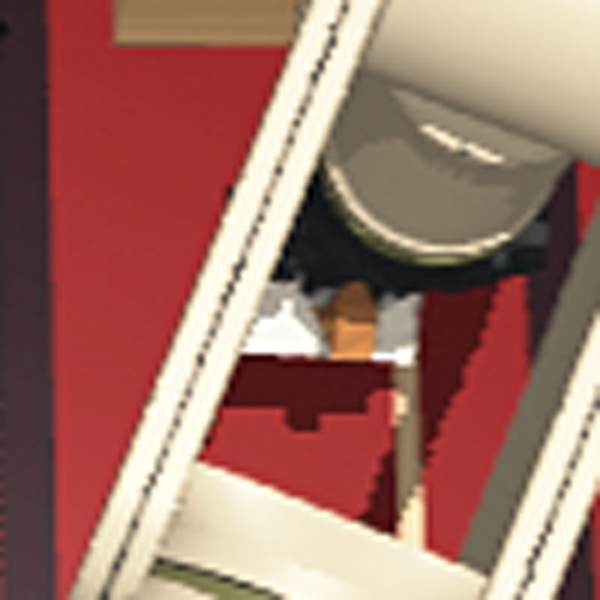

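Run:
```python
from h import *
t=camera("top");s=camera("side")
pr_t=(300+350/6,100+355/6); pr_s=(265+35,115+14)
print(tri(t,pr_t,s,pr_s))
print("rear end @.31",onz(t,*pr_t,.31)); print("backR bottom @.23",onz(t,300+415/6,100+360/6,.23),"side",onz(s,265+40.5,115+32,.23),tri(t,(300+415/6,160),s,(305.5,147)))
print("lipL corner side: x at y=-.16", [ (onz(s,274.8,165.3,z)) for z in (.1,.13,.16)])
```

```text
(array([ 0.57607404, -0.19655847,  0.31838236]), np.float64(0.004316718838387649))
rear end @.31 [ 0.5764231 -0.1993948  0.31     ]
backR bottom @.23 [ 0.59342082 -0.24258912  0.23      ] side [ 0.58529139 -0.23474894  0.23      ] (array([ 0.59503111, -0.24475249,  0.2211697 ]), np.float64(0.0013145473618190147))
lipL corner side: x at y=-.16 [array([ 0.71351549, -0.21468983,  0.1       ]), array([ 0.68251008, -0.1848238 ,  0.13      ]), array([ 0.65150467, -0.15495778,  0.16      ])]
```

Pitch is about 57° and the lip is about 150 mm up. I'll lower until the lip touches, then follow an arc backward so it rolls level.

>>> {"name": "play_rows", "arguments": {
  "moves": [0, 0, -25, 0, 0, 0, -35, 0, 0, 0, -35, 0, 0, 0, -25, 0, 0, 0, -15, 0, 0, 0, -8, 0, 0, 0, 0, 0, 0, 0, 0, 0]
}}

```text
time: 14.05
position: [0.6112, -0.2007, 0.1252]
eef_rot: [[0.998, -0.071, 0.002], [-0.071, -0.998, -0.001], [0.002, 0.001, -1.0]]
ft_force: [0.2, -0.2, -1.1]
finger_gap: 0.017
```

```bash
cat > l2.py <<'E'
import sys
from h import *
s=camera("side"); crop(s,230,130,350,240,5,f"pics/s{sys.argv[1]}.png")
st=read_state();print(st['time'],st['position'],st['ft_force'],st['finger_gap'])
E
python3 l2.py 16
```

```text
14.1 [ 0.61147072 -0.20075146  0.12557948] [ 0.27468976  0.01718883 -0.97824378] 0.017140633292679616
```

View pics/s16.png

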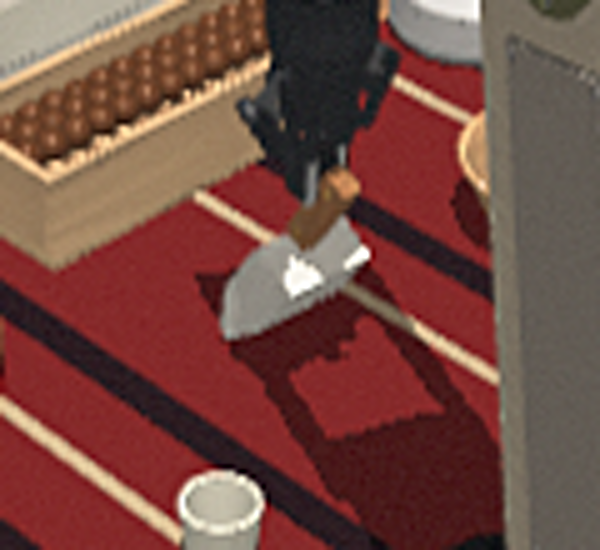

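>>> {"name": "play_rows", "arguments": {
  "moves": [0, 0, -8, 0, -8, 0, -7, 0, -9, 0, -7, 0, -9, 0, -7, 0, -8, 0, -8, 0, -8, 0, -9, 0, -7, 0, -10, 0, 0, 0, 0, 0]
}}

```text
time: 14.9
position: [0.5598, -0.2, 0.0659]
eef_rot: [[0.997, -0.071, -0.002], [-0.071, -0.997, 0.001], [-0.002, -0.001, -1.0]]
ft_force: [-2.1, 0.2, 1.2]
finger_gap: 0.0171
```

```bash
python3 l2.py 17
```

```text
14.95 [ 0.56051771 -0.2000838   0.06674558] [-0.81184353  0.69922054  1.68255794] 0.017174577064413367
```

View pics/s17.png

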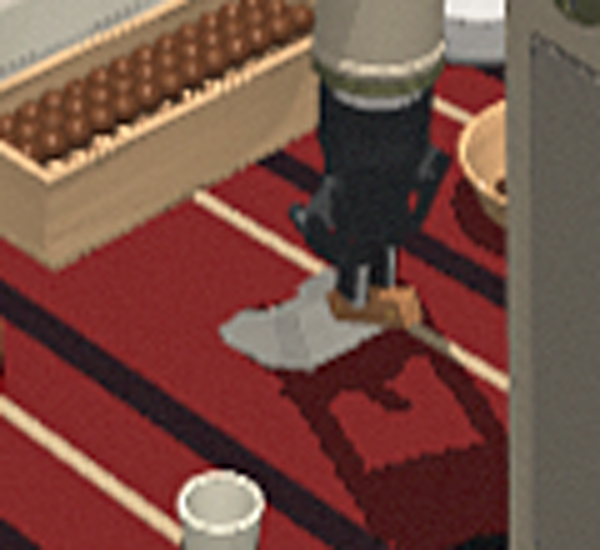

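>>> {"name": "play_rows", "arguments": {
  "moves": [-7, 0, -9, 0, -7, 0, -9, 0, -5, 0, -9, 0, -3, 0, -7, 0, 0, 0, 0, 0]
}}

```text
time: 15.45
position: [0.5378, -0.2, 0.0317]
eef_rot: [[0.997, -0.071, -0.002], [-0.071, -0.997, 0.001], [-0.002, -0.001, -1.0]]
ft_force: [-2.3, 0.7, 2.9]
finger_gap: 0.0171
```

```bash
python3 l2.py 18
```

```text
15.5 [ 0.53851486 -0.20008926  0.03256228] [-0.55958744  1.07751329  1.10823626] 0.017218369560752296
```

View pics/s18.png

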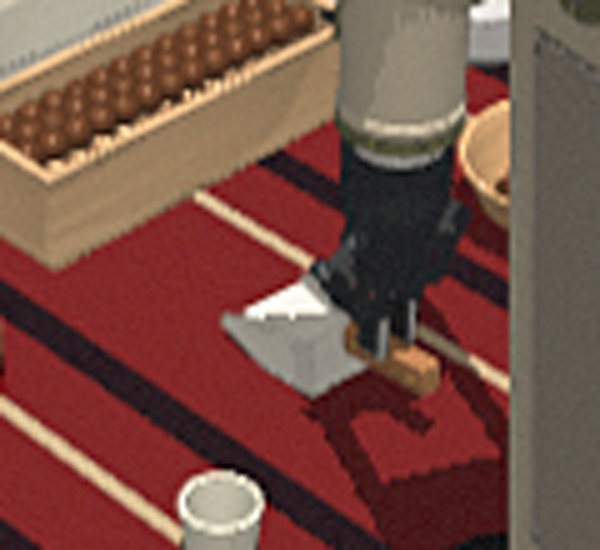

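Nearly level and empty. I'm opening and then rising.

>>> {"name": "play_rows", "arguments": {
  "moves": [0, 0, -3, 0, 0, 0, 0, 0],
  "grip": 0.4
}}

```text
time: 15.7
position: [0.5397, -0.2004, 0.0304]
eef_rot: [[0.998, -0.071, 0.001], [-0.071, -0.998, -0.0], [0.001, 0.0, -1.0]]
ft_force: [0.2, -0.2, 0.2]
finger_gap: 0.0257
```

>>> {"name": "play_rows", "arguments": {
  "moves": [0, 0, 0, 0, 0, 0, 0, 0, 0, 0, 0, 0, 0, 0, 0, 0, 0, 0, 10, 0, 0, 0, 25, 0, 0, 0, 40, 0, 0, 0, 40, 0, 0, 0, 40, 0, 0, 0, 40, 0, 0, 0, 0, 0, 0, 0, 0, 0],
  "grip": -1
}}

```text
time: 16.9
position: [0.5402, -0.2007, 0.2279]
eef_rot: [[0.997, -0.071, 0.004], [-0.071, -0.998, -0.002], [0.004, 0.001, -1.0]]
ft_force: [-0.5, -0.4, -0.5]
finger_gap: 0.0851
```

```bash
python3 l2.py 19
```

```text
16.95 [ 0.53926626 -0.20026774  0.22586854] [ 0.02678034 -0.12245678 -0.73286735] 0.08526485526009075
```

View pics/s19.png

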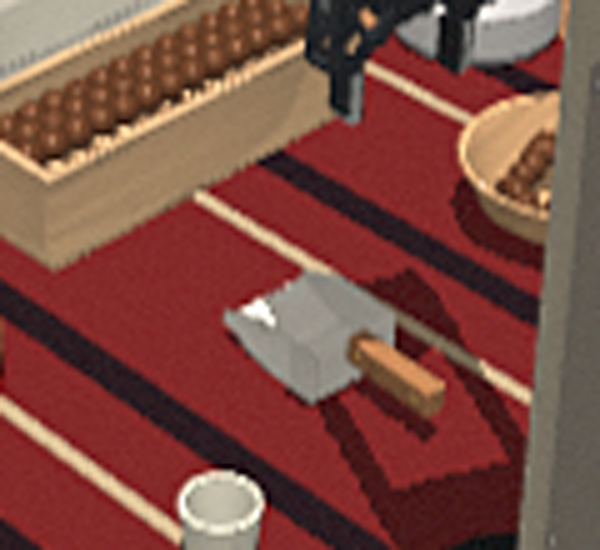

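The scoop is level on the table and released. I'm taking a close look at the lever grip.

Run:
```python
from h import *
t=camera("top");s=camera("side")
a=cv2.resize(t["image"][195:240,170:220],None,fx=8,fy=8,interpolation=cv2.INTER_CUBIC)
b=cv2.resize(s["image"][250:295,200:250],None,fx=8,fy=8,interpolation=cv2.INTER_CUBIC)
cv2.imwrite("pics/g.png",np.hstack([a,b])[:,:,::-1])
```

```text
(no output)
```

View pics/g.png

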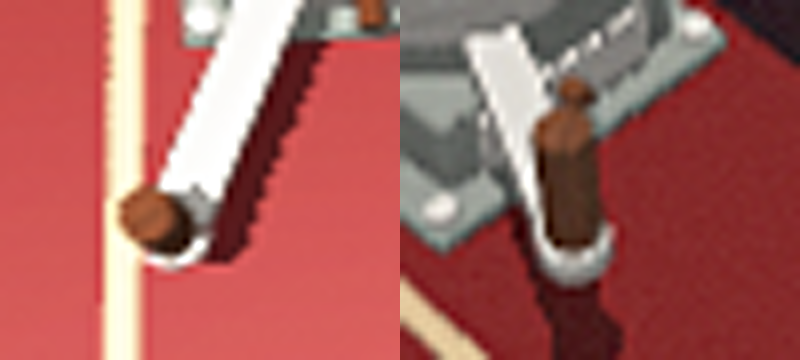

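Run:
```python
from h import *
t=camera("top");s=camera("side")
pt=(188.5,221.6);ps=(220.9,266)
print(tri(t,pt,s,ps),onz(t,*pt,.13),onz(s,*ps,.13),onz(s,221.5,279.5,.076),onz(t,170+175/8,195+232/8,.074))
```

```text
(array([0.44127195, 0.25563556, 0.12480486]), np.float64(0.0022617813893722042)) [0.44150489 0.25554628 0.13      ] [0.43629416 0.25770184 0.13      ] [0.4364015  0.26057074 0.076     ] [0.44079623 0.25510313 0.074     ]
```

Grip is at (0.440, 0.257), 170 mm from the axis as expected. I'm moving above it.

>>> {"name": "play_rows", "arguments": {
  "moves": [-8, 20, 0, -1.2, -8, 35, 0, -1.2, -8, 38, 0, -1.2, -9, 38, 0, -1.2, -9, 38, 0, -1.2, -9, 38, 0, -1.2, -8, 38, 0, -1.2, -8, 38, 0, -1.2, -8, 38, 0, -1.2, -8, 38, 0, -1.2, -8, 38, 0, -1, -8, 38, 0, -1]
}}

```text
time: 18.35
position: [0.4392, 0.236, 0.2245]
eef_rot: [[0.951, -0.31, -0.001], [-0.31, -0.951, -0.001], [-0.001, 0.001, -1.0]]
ft_force: [0.7, 0.3, -0.3]
finger_gap: 0.0853
```

>>> {"name": "play_rows", "arguments": {
  "moves": [0, 17, 0, 0, 0, 6, 0, 0, 0, 0, -20, 0, 0, 0, -25, 0, 0, 0, -20, 0, 0, 0, 0, 0, 0, 0, 0, 0]
}}

```text
time: 19.05
position: [0.4401, 0.2569, 0.1603]
eef_rot: [[0.951, -0.311, -0.001], [-0.311, -0.951, -0.001], [-0.001, 0.001, -1.0]]
ft_force: [1.2, 0.6, 0.5]
finger_gap: 0.0854
```

Run:
```python
from h import *
s=camera("side");t=camera("top"); crop(s,160,170,280,290,5,"pics/s20.png");crop(t,130,100,270,240,4,"pics/t20.png")
st=read_state();print(st['time'],st['position'],st['eef_rot'][:,1],st['ft_force'])
```

```text
19.15 [0.44114604 0.25761732 0.16189313] [-0.31028399 -0.95064324 -0.00113139] [ 0.20502812  1.00958891 -0.65592453]
```

View pics/s20.png

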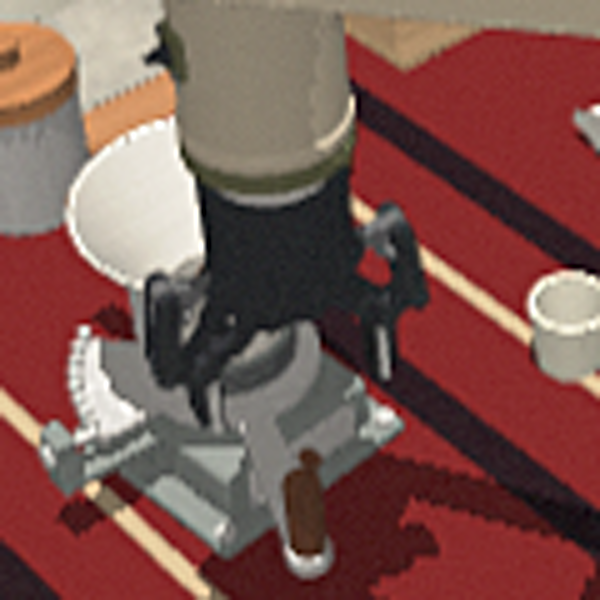

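>>> {"name": "play_rows", "arguments": {
  "moves": [0, 0, -20, 0, 0, 0, -20, 0, 0, 0, -20, 0, 0, 0, -13, 0, 0, 0, 0, 0, 0, 0, 0, 0]
}}

```text
time: 19.75
position: [0.4408, 0.2579, 0.0885]
eef_rot: [[0.951, -0.31, 0.001], [-0.31, -0.951, 0.0], [0.001, -0.001, -1.0]]
ft_force: [0.4, -0.3, 0.4]
finger_gap: 0.0852
```

Run:
```python
from h import *
s=camera("side"); crop(s,160,190,280,290,5,"pics/s21.png")
st=read_state();print(st['time'],st['position'],st['ft_force'])
```

```text
19.8 [0.44119981 0.25808309 0.08891737] [ 0.22542265 -0.21231812  0.61720348]
```

View pics/s21.png

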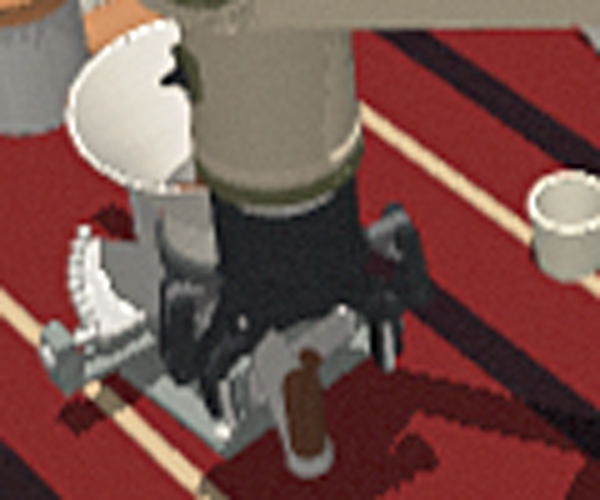

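>>> {"name": "play_rows", "arguments": {
  "moves": [0, 0, 0, 0, 0, 0, 0, 0, 0, 0, 0, 0, 0, 0, 0, 0, 0, 0, 0, 0, 0, 0, 0, 0, 0, 0, 0, 0],
  "grip": 1,
  "squeeze": 60
}}

```text
time: 20.5
position: [0.441, 0.2594, 0.0883]
eef_rot: [[0.951, -0.31, 0.002], [-0.31, -0.951, 0.003], [0.001, -0.004, -1.0]]
ft_force: [1.6, 7.3, -0.5]
finger_gap: 0.0197
```

Run:
```python
from h import *
s=camera("side"); crop(s,160,190,280,290,5,"pics/s22.png")
st=read_state();p=st['position'];print(st['time'],p,st['ft_force'],st['finger_gap'])
c=np.array([.598,.194]);d=p[:2]-c;r=.170;a0=np.arctan2(d[1],d[0]);print(np.hypot(*d),np.degrees(a0))
r=np.hypot(*d)
for k in np.linspace(0,.489,9): print(k.round(3),((c+r*np.array([np.cos(a0+k),np.sin(a0+k)])-p[:2])*1000).round(1))
```

```text
20.55 [0.44093556 0.25945965 0.0882468 ] [ 1.29178339  8.66331172 -1.32885266] 0.020183513497698948
0.1701593511779979 157.37512051790011
0.0 [0. 0.]
0.061 [-3.7 -9.7]
0.122 [ -6.8 -19.6]
0.183 [ -9.3 -29.7]
0.244 [-11.2 -40. ]
0.306 [-12.4 -50.3]
0.367 [-13.  -60.7]
0.428 [-13.  -71.1]
0.489 [-12.3 -81.5]
```

View pics/s22.png

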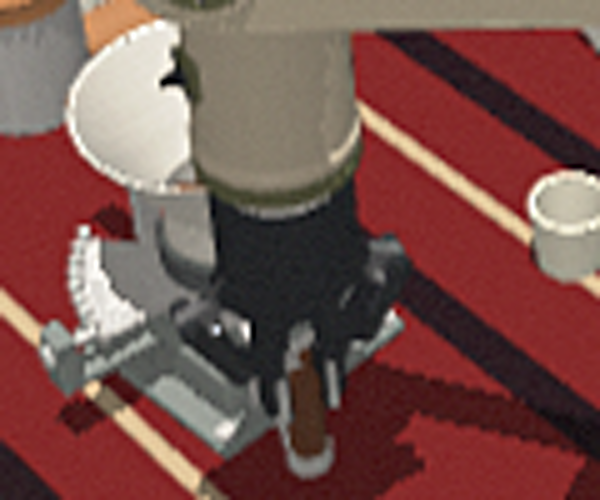

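The grip is held. I'm swinging the lever on its arc, half of it first.

>>> {"name": "play_rows", "arguments": {
  "moves": [-1.9, -4.8, 0, 1.75, -1.8, -4.9, 0, 1.75, -1.6, -4.9, 0, 1.75, -1.5, -5, 0, 1.75, -1.3, -5, 0, 1.75, -1.2, -5.1, 0, 1.75, -1, -5.1, 0, 1.75, -0.9, -5.2, 0, 1.75, 0, 0, 0, 0]
}}

```text
time: 21.45
position: [0.4303, 0.219, 0.0883]
eef_rot: [[0.998, -0.07, 0.003], [-0.07, -0.998, 0.003], [0.003, -0.004, -1.0]]
ft_force: [4.0, 7.0, -3.3]
finger_gap: 0.0198
```

Run:
```python
from h import *
s=camera("side"); crop(s,160,190,280,290,5,"pics/s23.png")
st=read_state();p=st['position'];print(st['time'],p,st['ft_force'],st['finger_gap'])
d=p[:2]-[.598,.194];print(np.hypot(*d),np.degrees(np.arctan2(d[1],d[0])))
```

```text
21.5 [0.43028769 0.21911219 0.08825393] [ 4.84181614  7.00235044 -2.01500361] 0.019583696431887548
0.16958196285375185 171.48415515895746
```

View pics/s23.png

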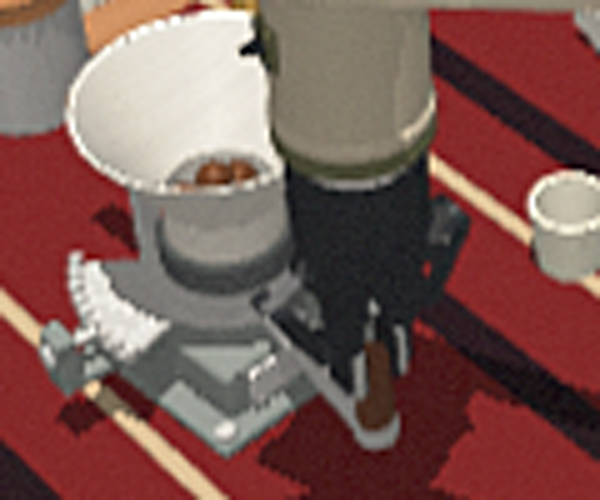

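The lever has turned 14.1° (click 2). Now the second half.

>>> {"name": "play_rows", "arguments": {
  "moves": [-0.7, -5.1, 0, 1.75, -0.5, -5.2, 0, 1.75, -0.4, -5.2, 0, 1.75, -0.2, -5.2, 0, 1.75, 0, -5.2, 0, 1.75, 0, -5.2, 0, 1.75, 0.3, -5.2, 0, 1.75, 0.4, -5.2, 0, 1.75, 0, 0, 0, 0, 0, 0, 0, 0, 0, 0, 0, 0, 0, 0, 0, 0]
}}

```text
time: 22.7
position: [0.4297, 0.1778, 0.0882]
eef_rot: [[0.985, 0.173, 0.004], [0.173, -0.985, 0.003], [0.004, -0.002, -1.0]]
ft_force: [7.0, 7.3, -4.5]
finger_gap: 0.0202
```

Run:
```python
from h import *
s=camera("side"); t=camera("top"); crop(s,160,190,280,290,5,"pics/s24.png"); cv2.imwrite("pics/t24.png",t["image"][:,:,::-1])
st=read_state();p=st['position'];print(st['time'],p,st['ft_force'],st['finger_gap'])
d=p[:2]-[.598,.194];print(np.hypot(*d),np.degrees(np.arctan2(d[1],d[0])))
```

```text
22.8 [0.4296947  0.17779686 0.08823623] [ 7.3035438   8.86335422 -4.16505731] 0.019767409808547326
0.1690834617733351 -174.50094886524508
```

View pics/s24.png

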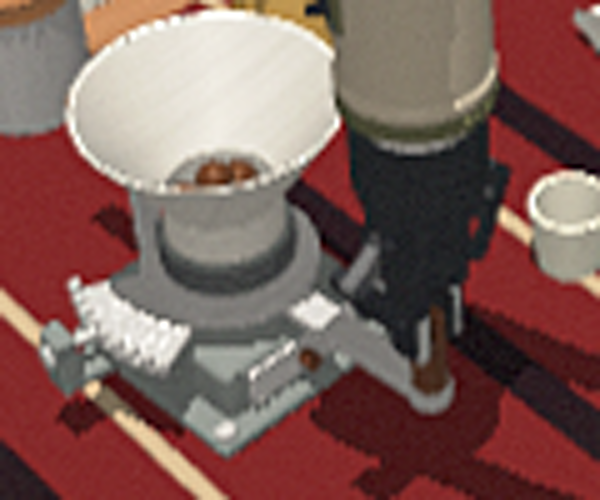

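View pics/t24.png

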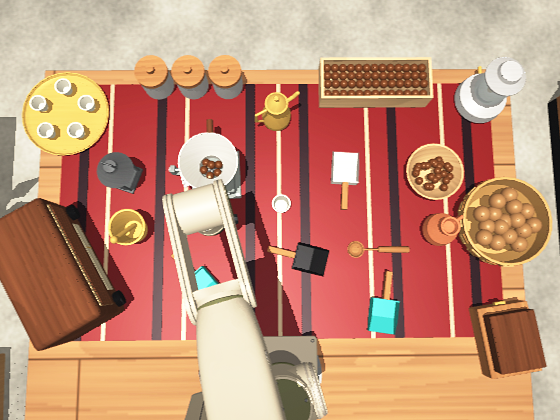

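Run:
```python
from h import *
s=camera("side");t=camera("top")
b=onz(s,160+433/5,190+387/5,.076); a=onz(s,221.5,279.5,.076)
print("grip bottom now",b,"rest",a,"chord ang",2*np.arcsin(np.linalg.norm(a-b)/.34))
f=[read_state()]; print(f[0]['ft_force'],f[0]['dq'].round(2))
crop(t,310,130,385,220,6,"pics/t25.png"); crop(s,160,190,230,290,7,"pics/s25.png")
```

```text
grip bottom now [0.42187077 0.17911276 0.076     ] rest [0.4364015  0.26057074 0.076     ] chord ang 0.4916658119151139
[ 6.73152385  8.13881018 -4.9227684 ] [-0.01 -0.11  0.11 -0.06 -0.1   0.03]
```

View pics/t25.png

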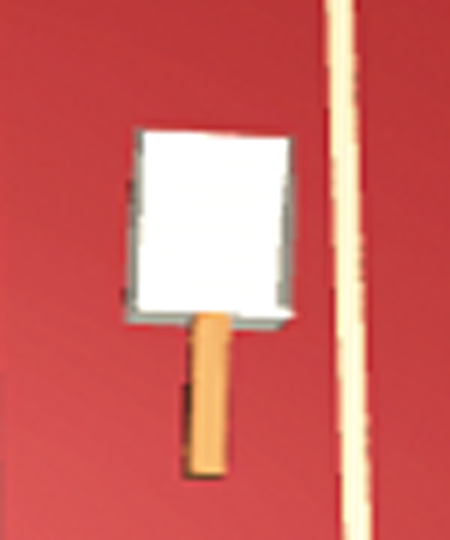

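View pics/s25.png

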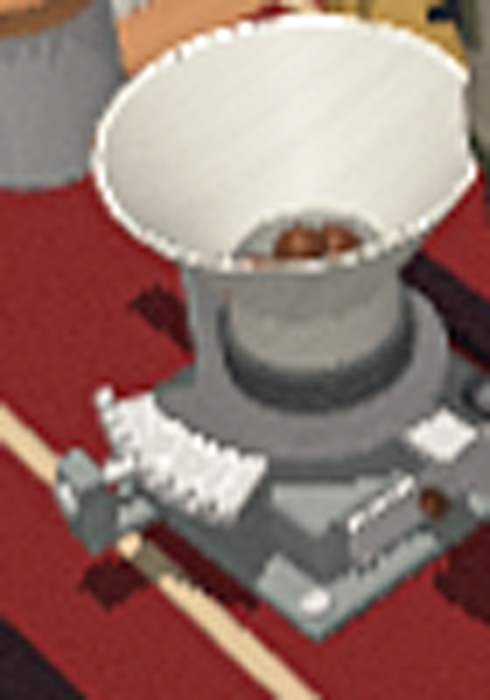

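Both estimates put the lever at 0.491 rad (notch 0.488). The nuts are in the hopper, the scoop is level and empty, and the bystanders look unmoved. I'm handing in.

```bash
python3 -c "
from plant import order
print(order.hand_in())"
```

```text
the job is handed in; nothing more can be done
None
```

The nut cracker is ready to crank: all six nuts are in the hopper, the scoop is down, and the gripper is holding the lever at the fourth click. I handed the job in at about 23 s; it gave no verdict.

- **Nuts:** The arm can't tilt its tool, so I loosened the grip over the hopper and let the scoop swing nose-down in the fingers. The top view then showed all six nuts in the throat.
- **Scoop:** I rolled it back to level by its lip near its old spot, let go and lifted clear. It looked level and empty in both views. I judged that by eye and did not measure the final tilt.
- **Lever:** I gripped it and swung it anticlockwise. The gripper position and the side image both put the turn at 0.491 rad, against 0.488 for the fourth notch. This assumes the lever was at its rest stop when I gripped it, which the images and grip position support to within about 5 mm.
- **Hold:** The lever was pushing back on the fingers with about 8 N along its swing and was standing still. There was also about 7 N of sideways force at the wrist, which I left alone.
- **Other things on the table:** None showed any visible movement in the last top view. The teal scoop was partly hidden by the arm.

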